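# Snap the lid onto the mixing pot

### The job

Pull the pot's carriage by its upright post out from under the stirrer as far as it goes, then take the one lid of the three that fits the pot, set it on the pot's mouth and press it down until it snaps fully home. Finish while still pressing firmly down on the lid, without letting go or backing off, and leave the other lids and the other loose things where they are.

Things in the scene. Friction and masses are not known exactly. Their poses are not given: they have to be found in the camera images.
- stand: Bench stirrer. Blue base 140 x 470 mm, 12 mm thick, two rails along its y axis. Column (32 mm diameter, 360 mm high) 222 mm from the origin on the -y side; its head (70 mm diameter, 178 to 352 mm above the table) overhangs the rails 120 mm from the origin on the -y side, a paddle hanging to 130 mm above the table. Origin on the table; x across the rails, y along them away from the column, z up.
- carriage (a joint): Aluminium carriage that slides along the stand's y axis and carries the pot and, on a tongue, the post. 0 m = pot straight under the paddle, grows as it is pulled away from the column, end stop at 0.17 m. Sliding friction about 2.5 N; it stays where it is left.
- post (a point): On the axis of the carriage's upright round grip post (16 mm in diameter, dark steel), 20 mm below its top; the post's top is 92 mm above the table and it is free over its upper 55 mm. It stands 130 mm from the pot's axis, on the side away from the column. Axes as the stand's.
- pot_mouth (a point): Centre of the open mouth of the steel pot, at rim height, 93 mm above the table (pot 72 mm outer and 65 mm inner diameter, 58 mm high, fixed on the carriage). Four small round sprung catches stand inward just below the rim. Axes as the stand's, z up.
- pot: The pot in one piece with its carriage, post and catches; origin on the pot's axis, 25 mm above the table, axes as the stand's.
- lid_mid (a point): The lid that fits, white plastic: point on its axis, half-way up (25 mm above its underside). Lid 50 mm high: tapered plug below (60 mm diameter, 20 mm high), round plate 78 mm in diameter and 4 mm thick with its top 24 mm above the underside, on it a round knob 22 mm in diameter, 26 mm high. About 0.11 kg. Lies on the table, knob up.
- lid: The same lid; origin under its centre. Set loosely on the pot it stands on the catches, lid_mid about 19 mm above the mouth; pressed, the force rises to about 8 to 14 N some 3 mm lower, then suddenly drops as the catches snap in and draw it down, and the plate lands on the rim with lid_mid 5 mm above the mouth.
- lid_big_mid (a point): A too large lid of the same make (plate 96 mm in diameter), on its axis, half-way up. Leave it alone.
- lid_small_mid (a point): A too small lid of the same make (plate 58 mm in diameter), on its axis, half-way up. Leave it alone.
- jar: Glass jar with a white cap, 52 mm in diameter, 75 mm high, beside the stand on its +x side; origin under its centre. Leave it alone.
- wrench: Steel wrench lying beside the stand on its -x side, along it. Leave it alone.
- tin: Open steel tin, 86 mm in diameter, 110 mm high; origin under its centre. Leave it alone.
- cup: White plastic cup, 72 mm in diameter, 85 mm high; origin under its centre. Leave it alone.
- spatula: Spatula lying on the table. Leave it alone.
- bottle: White plastic bottle, 68 mm in diameter, 160 mm high; origin under its centre. Leave it alone.

How it is judged:
By the outcome, as a careful person would: the job done as asked, in the order asked, and still so for the second after the job is handed in, while the arm keeps its last pose, push and grip.
It also fails if it takes over 69 s, if anything falls off the work surface, if the arm or the gripper's body presses on something with over 40 N, if the wrist force passes 120 N, or if a joint passes its speed limit or range.

### The arm

A 7-joint arm with a two-finger parallel gripper is mounted at the origin on the work surface. World frame = base frame: x ahead of the robot, y to its left, z up, the work surface at z = 0. Lengths are in m, angles in rad, forces in N, time in s.
With the tool pointing down it reaches from about 0.4 to 0.875 m from the base axis. Payload 19.3 kg.
Tool frame: the origin (TCP) lies at the very end of the fingers, on their centre line; the grasp point (between the pads) lies 19 mm behind it; z points along the fingers, y is the direction in which the jaws open and shut (so a half turn about z gives the same grasp; the last joint's range is limited). The gripper opens to 85 mm and grips with 20 to 120 N. Pads are 22 mm wide; open, the fingers measure 114 mm over their backs; the gripper's body (76 mm by 85 mm) begins 54 mm behind the grasp point. The pads swing forward as they close: fully open they stand 13 mm farther back than shut.
Start: joints at [-1.178, 0.521, -0.036, 1.599, 0.021, 1.021, -0.113], TCP at [0.279, 0.559, 0.231] pointing down, gripper open.
Joint ranges: [-2.91, 2.91], [-0.3, 2.13], [-1.5, 1.42], [0.17, 2.43], [-1.26, 4.41], [0.16, 1.93], [-2.52, 2.52]. Speed limits (rad/s): [1.89, 1.89, 2.39, 2.39, 3.01, 3.01, 3.01].

### API

Orientations are given as [roll, pitch, yaw] about the fixed x, y, z axes, in that order (R = Rz(yaw) Ry(pitch) Rx(roll)).
In Python, from workcell import bot gives the robot as it stands.
- The arm moves only by the tool apply_moves, never from a script. Its argument "commands" is a list of rows, each an object with "travel": the shift along the tool's x, y, z in m, a list of three; "twist": the turn, a rotation vector about the tool's x, y, z in degrees, a list of three; "claw": the finger opening in m, from 0 to 0.0854. A call has 1 to 10 rows; each row is the pose to reach, as a shift and turn from the pose commanded when the call began, along the tool's axes at that moment; what a row does not reach only later rows make up. A row lasts 1/10 s, in which the tool goes at most 50 mm and 8.59 degrees, less where a joint would pass 70% of its speed; a pose out of reach is approached as far as the arm can. A call with a gripper value outside its range is refused whole. The fingers move at their own pace and stop on an object; "force" is the grip in N (left out, the last holds). Time passes only in rows, so rows that repeat a pose let the fingers close. It gives the time, the measured TCP pose, the force and the opening at its end, in the units of the state.
- bot.observe(): the state, without advancing time (a new reading comes with each control period).
- bot.grab_frame(name): name is "side" or "top" or "wrist"; returns a dict with "frame" (420x560x3 uint8, blue, green, red), "fx", "fy", "cx", "cy" (pixels), "dist" ([k1, k2, p1, p2, k3] as OpenCV has them; the pictures are not rectified), "pose" (4x4, takes a point from camera to world coordinates); the wrist camera has in their place "tool_from_camera" (4x4, takes a point from camera to tool coordinates, whose origin is the TCP and whose axes are the flange's). Camera axes: x right, y up, looking along -z (the intrinsics and any distortion apply to the point x, -y, -z); pixel columns grow to the right and rows downward; lengths in m; the calibration is good to about 2 mm. A picture is of the moment at which its call begins: read the wrist's pose just before it. There is no depth.
- bot.job_done(): hands the job in, once; it reports no verdict.
The state is a dict: "clock": time; "qpos": joint angles; "qd": joint speeds; "joint_efforts": joint torques, N m; "position": TCP position; "tool_rot": TCP orientation; "force": force on the tool from outside, world axes, zero at the start; "moment": the same for the moment, N m; "grip_width": finger opening in m.
Only numpy, scipy, OpenCV 4.12 (cv2) and the standard library are available. Lean on these libraries where they do the work, as an engineer would, in place of code of your own. Each camera call takes 0.05 s, during which the arm holds its last target.

## Working session

There is one attempt and no reset: what is moved stays moved. The work goes in short steps, Python scripts to look and compute and a tool call to move; the robot and the scene stay as the last step left them, time stands still between calls to the robot, and variables do not carry over. Pictures are saved under pics/ and viewed, and the job is handed in when it is done.

Besides the shell and the picture viewer there is one more tool, called after "Emit:" as name(argument=value, ...), one argument or row to a line, values as JSON. apply_moves: Moves the arm, as the interface text tells. Its arguments: {"type":"object","properties":{"commands":{"type":"array"},"force":{"type":"number"}},"required":["commands"]}

```bash
mkdir -p pics; ls; python3 - <<'E'
from workcell import bot
import cv2
s=bot.observe()
for k in s: print(k,s[k])
for n in ["side","top","wrist"]:
    f=bot.grab_frame(n); cv2.imwrite(f"pics/{n}0.png",f["frame"])
    print(n,{k:v for k,v in f.items() if k!="frame"})
E
```

```text
pics
clock 0.0
qpos [-1.17818273  0.52202597 -0.03630488  1.60000339  0.02120117  1.02113861
 -0.112782  ]
qd [-3.61537378e-05 -1.71062891e-03  1.33709654e-03  4.00123867e-04
  1.11569775e-03  9.58903464e-04  3.98869726e-04]
joint_efforts [ 6.77204844e-04 -9.27104974e+01  1.98045239e+00 -3.69926727e+01
  1.79423840e-02  8.29517405e-03  4.94807352e-05]
position [0.27893194 0.55891222 0.2307202 ]
tool_rot [-3.14040643e+00  9.88987916e-05  2.67876815e+00]
force [ 0.2352272  -0.72964172 -0.46459208]
moment [-0.05265785  0.03811432  0.02147368]
grip_width 0.08548055716601617
side {'fx': 425.77463414212207, 'fy': 425.77463414212207, 'cx': 279.9764359280385, 'cy': 212.3805313347086, 'dist': array([-0.02577141,  0.        ,  0.        ,  0.        ,  0.        ]), 'pose': array([[ 0.94032251,  0.22537329, -0.25495187,  0.24537121],
       [-0.34009336,  0.59732191, -0.72632158, -0.9608938 ],
       [-0.01140515,  0.76968397,  0.6383232 ,  0.87870666],
       [ 0.        ,  0.        ,  0.        ,  1.        ]])}
top {'fx': 402.5062115999721, 'fy': 402.5062115999721, 'cx': 284.9165666511608,
[... 216 characters left out ...]
0259142, -0.03848077],
       [-0.00744775,  0.19849853,  0.98007289,  1.20635912],
       [ 0.        ,  0.        ,  0.        ,  1.        ]])}
wrist {'fx': 314.28062810749446, 'fy': 314.28062810749446, 'cx': 283.0101533435622, 'cy': 204.41452440430706, 'dist': array([-0.01769884,  0.        ,  0.        ,  0.        ,  0.        ]), 'tool_from_camera': array([[ 1.84038245e-03,  9.65410812e-01,  2.60727018e-01,
         6.52647554e-02],
       [ 9.99997931e-01, -2.00274118e-03,  3.57037568e-04,
         6.63748776e-04],
       [ 8.66856662e-04,  2.60725821e-01, -9.65412500e-01,
        -1.42978977e-01],
       [ 0.00000000e+00,  0.00000000e+00,  0.00000000e+00,
         1.00000000e+00]])}
```

View pics/top0.png

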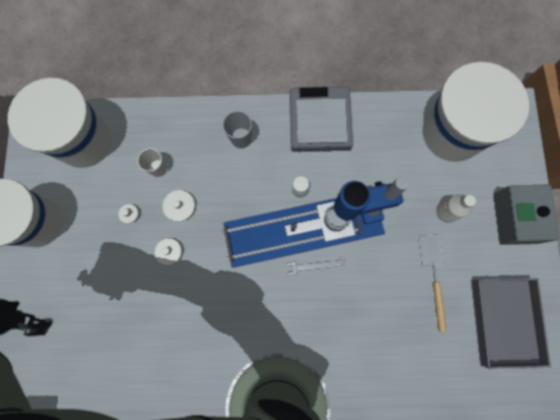

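View pics/side0.png

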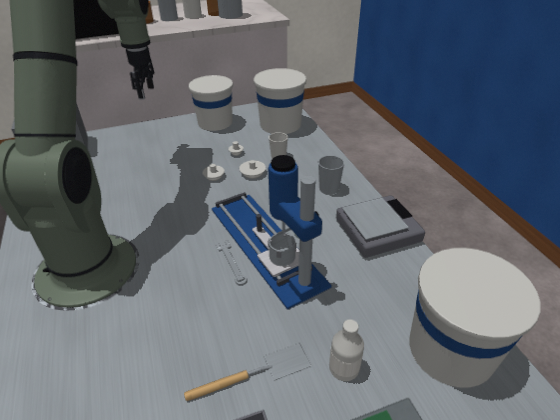

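View pics/wrist0.png

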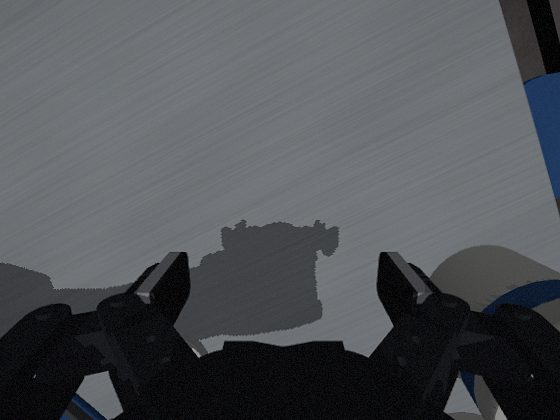

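The top view shows three lids at about (129,213), (179,206) and (168,250). The stand's open end is near (228,243), the post near (293,228) and the pot near (337,217). The wrist view shows only table. I'll zoom in and build projection helpers.

```bash
cat > h.py <<'E'
import numpy as np, cv2
from scipy.spatial.transform import Rotation as R
from workcell import bot
def tool(s):
    T=np.eye(4);T[:3,:3]=R.from_euler('xyz',s["tool_rot"]).as_matrix();T[:3,3]=s["position"];return T
def cam(n):
    s=bot.observe(); f=bot.grab_frame(n)
    f["P"]=f["pose"] if n!="wrist" else tool(s)@f["tool_from_camera"]
    f["K"]=np.array([[f["fx"],0,f["cx"]],[0,f["fy"],f["cy"]],[0,0,1]]);return f
def ray(f,uv):
    p=cv2.undistortPoints(np.array([[uv]],float),f["K"],np.array(f["dist"]))[0,0]
    return f["P"][:3,3],f["P"][:3,:3]@np.array([p[0],-p[1],-1])
def onz(f,uv,z):
    o,d=ray(f,uv);return o+d*(z-o[2])/d[2]
def proj(f,X):
    X=np.atleast_2d(X);c=(X-f["P"][:3,3])@f["P"][:3,:3];c=c*[1,-1,-1]
    return cv2.projectPoints(c,np.zeros(3),np.zeros(3),f["K"],np.array(f["dist"]))[0][:,0]
def tri(*fu):
    A=0;b=0
    for f,u in fu:
        o,d=ray(f,u);d=d/np.linalg.norm(d);M=np.eye(3)-np.outer(d,d);A=A+M;b=b+M@o
    return np.linalg.solve(A,b)
def crop(f,x0,y0,w,h,k,name):
    cv2.imwrite(name,cv2.resize(f["frame"][y0:y0+h,x0:x0+w],None,fx=k,fy=k,interpolation=cv2.INTER_CUBIC))
E
python3 - <<'E'
from h import *
import pickle
t=cam("top");s=cam("side");pickle.dump((t,s),open("f0.pkl","wb"))
crop(t,105,140,100,130,4,"pics/t_l.png");crop(t,215,170,180,110,4,"pics/t_s.png")
crop(s,195,130,90,60,8,"pics/s_l.png");crop(s,205,150,130,155,3.8,"pics/s_s.png")
E
```

```text
(no output)
```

View pics/t_l.png

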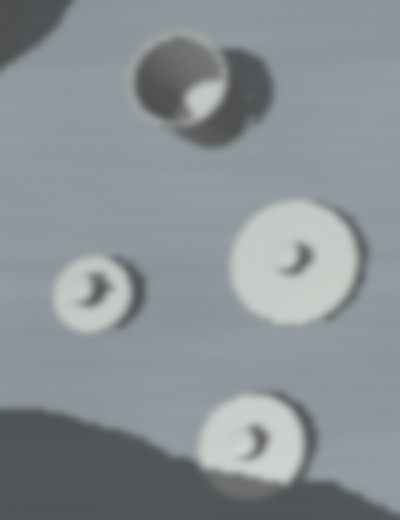

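View pics/t_s.png

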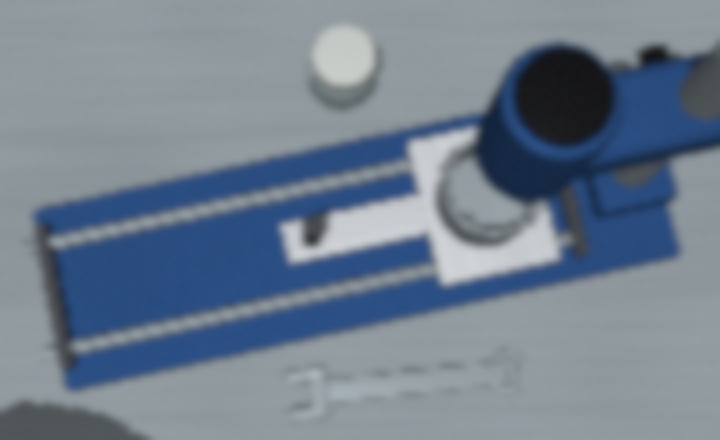

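View pics/s_l.png

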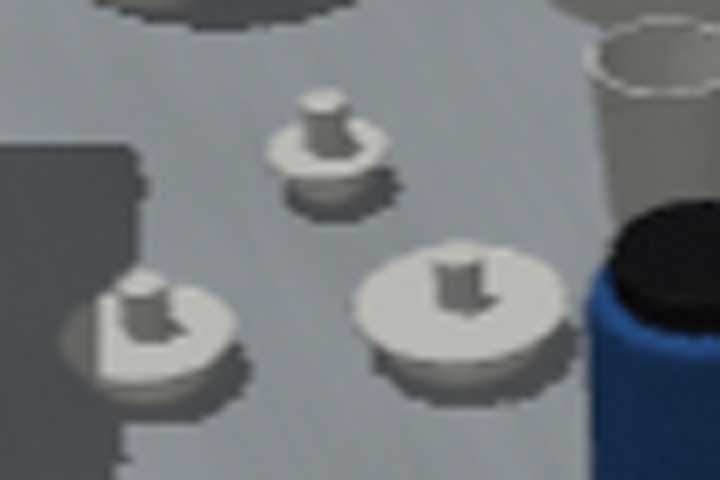

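View pics/s_s.png

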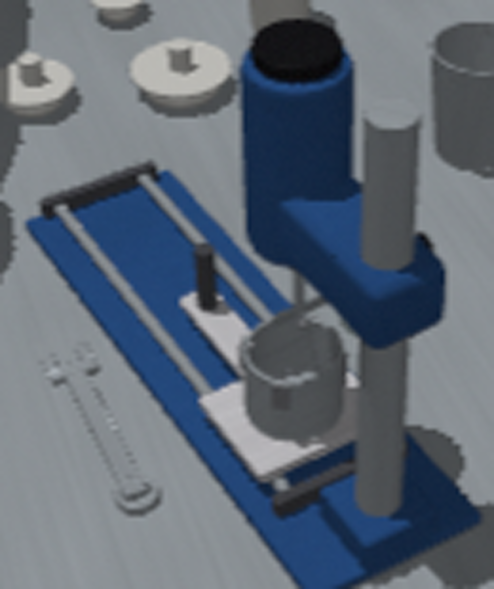

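```bash
python3 - <<'E'
from h import *
import pickle
t,s=pickle.load(open("f0.pkl","rb"))
ct=lambda x0,y0,k,x,y:((x+.5)/k-.5+x0,(y+.5)/k-.5+y0)
T1=lambda x,y:ct(105,140,4,x,y);T2=lambda x,y:ct(215,170,4,x,y)
S1=lambda x,y:ct(195,130,8,x,y);S2=lambda x,y:ct(205,150,3.8,x,y)
for n,c,e,sd in [("mid",(253,446),(307,446),(143,283)),("big",(295,262),(361,262),(460,252)),("small",(95,294),(137,294),(324,100))]:
    a=onz(t,T1(*c),.024);b=onz(t,T1(*e),.024);print(n,a,"diam",2*np.linalg.norm(a-b),"side knob top",onz(s,S1(*sd),.05))
A=onz(t,T2(38,212),.012);B=onz(t,T2(70,390),.012);C=onz(t,T2(678,254),.012)
print("corners",A,B,C,np.linalg.norm(A-B),np.linalg.norm(B-C), "dir",(B-C)/np.linalg.norm(B-C),(A-B)/np.linalg.norm(A-B))
for p in [(316,222),(320,216)]: print("post top",onz(t,T2(*p),.092), "tri",tri((t,T2(*p)),(s,S2(204,248))))
print("post side",onz(s,S2(204,248),.092), "base side",onz(s,S2(208,307),.037))
print("pot top", onz(t,T2(488,190),.093),"side",onz(s,S2(294,345),.093))
d=(B-C)/np.linalg.norm(B-C); x=(A-B)/np.linalg.norm(A-B)
o=(A+B)/2-d*.235;o[2]=0
print("origin",o,"angle of stand y",np.degrees(np.arctan2(d[1],d[0])), "pot s=0",o-d*.12,"post s=0",o+d*.01)
E
```

```text
mid [0.44258277 0.31211326 0.024     ] diam 0.07971938383100435 side knob top [0.4421915  0.31368966 0.05      ]
big [0.58053551 0.2851133  0.024     ] diam 0.09963636406474678 side knob top [0.58072804 0.28751604 0.05      ]
small [0.55974067 0.43500147 0.024     ] diam 0.06334883116430469 side knob top [0.55892402 0.43846368 0.05      ]
corners [0.52571147 0.14867687 0.012     ] [0.39205363 0.1242522  0.012     ] [ 0.48190004 -0.33013618  0.012     ] 0.13587119210293105 0.46318590352296213 dir [-0.19397484  0.9810065   0.        ] [0.98370987 0.17976343 0.        ]
post top [ 0.49969325 -0.05895526  0.092     ] tri [ 0.49765026 -0.05869781  0.09581315]
post top [ 0.50388466 -0.06187924  0.092     ] tri [ 0.49918648 -0.06127637  0.0981886 ]
post side [ 0.49742107 -0.05438603  0.092     ] base side [ 0.49633618 -0.06006878  0.037     ]
pot top [ 0.51927676 -0.18037291  0.093     ] side [ 0.52424733 -0.17941775  0.093     ]
origin [ 0.50446664 -0.09407199  0.        ] angle of stand y 101.18484265414325 pot s=0 [ 0.52774362 -0.21179277  0.        ] post s=0 [ 0.50252689 -0.08426192  0.        ]
```

The mid lid is at (0.442, 0.313), with a plate diameter of about 79 mm, which matches. The stand's y axis points at about 101°. The post is near (0.498, -0.058), so the carriage is already about 27 mm out. Next I hover near the post.

```bash
cat >> h.py <<'E'
def rel(p,yawdeg):
    s=bot.observe();T=tool(s)
    G=R.from_euler('xyz',[np.pi,0,np.radians(yawdeg)]).as_matrix()
    print("clock %.2f"%s["clock"],"pos",s["position"].round(4) if hasattr(s["position"],'round') else s["position"],"F",np.round(s["force"],1),"w",round(s["grip_width"],4))
    print("travel",np.round(T[:3,:3].T@(np.array(p)-T[:3,3]),4),"twist",np.degrees(R.from_matrix(T[:3,:3].T@G).as_rotvec()).round(2))
E
python3 - <<'E'
from h import *
rel([.49,-.03,.2],101)
E
```

```text
clock 0.25 pos [0.279  0.5591 0.231 ] F [ 0.5  0.2 -0. ] w 0.0852
travel [-0.4518 -0.4329  0.0313] twist [-3.000e-02  2.000e-02  5.248e+01]
```

Emit:
apply_moves(
  commands=[
    {"travel": [-0.452, -0.433, 0.031], "twist": [0, 0, 52.5], "claw": 0.085},
    {"travel": [-0.452, -0.433, 0.031], "twist": [0, 0, 52.5], "claw": 0.085},
    {"travel": [-0.452, -0.433, 0.031], "twist": [0, 0, 52.5], "claw": 0.085},
    {"travel": [-0.452, -0.433, 0.031], "twist": [0, 0, 52.5], "claw": 0.085},
    {"travel": [-0.452, -0.433, 0.031], "twist": [0, 0, 52.5], "claw": 0.085},
    {"travel": [-0.452, -0.433, 0.031], "twist": [0, 0, 52.5], "claw": 0.085},
    {"travel": [-0.452, -0.433, 0.031], "twist": [0, 0, 52.5], "claw": 0.085},
    {"travel": [-0.452, -0.433, 0.031], "twist": [0, 0, 52.5], "claw": 0.085},
    {"travel": [-0.452, -0.433, 0.031], "twist": [0, 0, 52.5], "claw": 0.085},
    {"travel": [-0.452, -0.433, 0.031], "twist": [0, 0, 52.5], "claw": 0.085},
  ],
)

```text
clock: 1.25
position: [0.4478, 0.0873, 0.2067]
tool_rot: [3.141, -0.0, 1.763]
force: [1.1, 1.0, 0.4]
grip_width: 0.085
```

```bash
python3 - <<'E'
from h import *
rel([.49,-.03,.2],101)
E
```

```text
clock 1.25 pos [0.4478 0.0873 0.2067] F [1.1 1.  0.4] w 0.085
travel [-0.1232  0.019   0.0067] twist [ 0.03 -0.01  0.01]
```

Emit:
apply_moves(
  commands=[
    {"travel": [-0.12, 0.019, 0.006], "twist": [0, 0, 0], "claw": 0.085},
    {"travel": [-0.12, 0.019, 0.006], "twist": [0, 0, 0], "claw": 0.085},
    {"travel": [-0.12, 0.019, 0.006], "twist": [0, 0, 0], "claw": 0.085},
    {"travel": [-0.12, 0.019, 0.006], "twist": [0, 0, 0], "claw": 0.085},
    {"travel": [-0.12, 0.019, 0.006], "twist": [0, 0, 0], "claw": 0.085},
  ],
)

```text
clock: 1.75
position: [0.4888, -0.0251, 0.2004]
tool_rot: [-3.141, -0.0, 1.762]
force: [0.3, 1.3, -0.3]
grip_width: 0.085
```

```bash
python3 - <<'E'
from h import *
rel([.49,-.03,.2],101)
f=cam("wrist");cv2.imwrite("pics/w1.png",f["frame"])
import pickle;pickle.dump(f,open("w1.pkl","wb"))
o=np.array([.498,-.058,.092]);print(proj(f,o))
E
```

```text
clock 1.75 pos [ 0.4888 -0.0251  0.2004] F [ 0.3  1.3 -0.3] w 0.085
travel [-0.005   0.0002  0.0004] twist [-0.02 -0.01 -0.07]
[[285.17944425 240.52320531]]
```

View pics/w1.png

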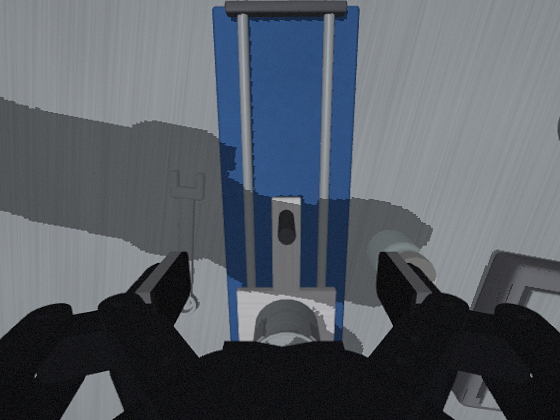

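The wrist view shows the post's top near (287,234), close to the predicted (285,240), with the rails aligned to the tool. The white jar at (400,260) is to the right and the wrench at (188,240) to the left. I'll zoom in.

```bash
python3 - <<'E'
from h import *
import pickle
f=pickle.load(open("w1.pkl","rb"))
crop(f,240,180,100,160,4,"pics/w1c.png")
for z in(.012,):
  P=[onz(f,u,z) for u in [(218,40),(228,300),(357,40),(346,280)]]
  print(np.round(P,4))
  for a,b in((0,1),(2,3)): d=P[a]-P[b];print(np.degrees(np.arctan2(d[1],d[0])))
print(onz(f,(287,234),.092))
E
```

```text
[[ 0.4014  0.1006  0.012 ]
 [ 0.4523 -0.1768  0.012 ]
 [ 0.5326  0.1262  0.012 ]
 [ 0.584  -0.124   0.012 ]]
100.40442883916441
101.613322592982
[ 0.4983728  -0.05188016  0.092     ]
```

View pics/w1c.png

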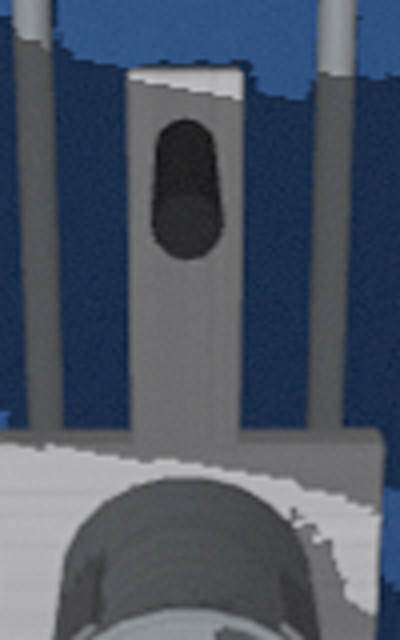

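```bash
python3 - <<'E'
from h import *
import pickle
f=pickle.load(open("w1.pkl","rb"));t,s=pickle.load(open("f0.pkl","rb"))
p=onz(f,(286.4,236.4),.092);print(p)
j=onz(t,((342)/4+215,170+56/4),.075);print("jar",j,np.linalg.norm((j-p)[:2]))
a=np.radians(101);d=np.array([np.cos(a),np.sin(a)]);x=np.array([d[1],-d[0]])
print("jar across",(j-p)[:2]@x,"along",(j-p)[:2]@d)
rel([p[0],p[1],.054],101)
E
```

```text
[ 0.49829454 -0.05411195  0.092     ]
jar [ 0.62299345 -0.08262711  0.075     ] 0.12791768397725573
jar across 0.11696689902569235 along -0.05178492450915186
clock 1.80 pos [ 0.4888 -0.0244  0.2005] F [-0.6  1.1 -0.7] w 0.0853
travel [-0.0311  0.0037  0.1465] twist [-0.01 -0.02  0.01]
```

Emit:
apply_moves(
  commands=[
    {"travel": [-0.031, 0.0035, 0.01], "twist": [0, 0, 0], "claw": 0.05},
    {"travel": [-0.031, 0.0035, 0.05], "twist": [0, 0, 0], "claw": 0.05},
    {"travel": [-0.031, 0.0035, 0.09], "twist": [0, 0, 0], "claw": 0.05},
    {"travel": [-0.031, 0.0035, 0.125], "twist": [0, 0, 0], "claw": 0.05},
    {"travel": [-0.031, 0.0035, 0.146], "twist": [0, 0, 0], "claw": 0.05},
    {"travel": [-0.031, 0.0035, 0.146], "twist": [0, 0, 0], "claw": 0.05},
  ],
  force=40,
)

```text
clock: 2.4
position: [0.4968, -0.0535, 0.0525]
tool_rot: [-3.138, -0.001, 1.764]
force: [0.9, -1.0, 0.6]
grip_width: 0.0498
```

```bash
python3 - <<'E'
from h import *
rel([.4983,-.0541,.054],101)
f=cam("wrist");cv2.imwrite("pics/w2.png",f["frame"])
E
```

```text
clock 2.40 pos [ 0.4968 -0.0535  0.0525] F [ 0.9 -1.   0.6] w 0.0498
travel [-0.0009  0.0013 -0.0015] twist [-0.23 -0.07  0.09]
```

View pics/w2.png

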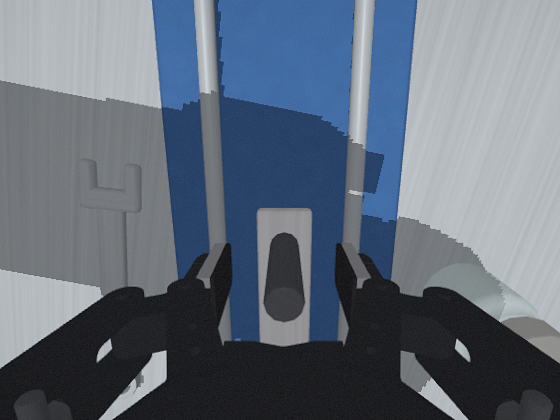

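The post stands centred between the fingers: its axis is at column 284 and the pads are at columns 231 and 336. Closing now.

Emit:
apply_moves(
  commands=[
    {"travel": [0, 0, 0], "twist": [0, 0, 0], "claw": 0.0},
    {"travel": [0, 0, 0], "twist": [0, 0, 0], "claw": 0.0},
    {"travel": [0, 0, 0], "twist": [0, 0, 0], "claw": 0.0},
    {"travel": [0, 0, 0], "twist": [0, 0, 0], "claw": 0.0},
    {"travel": [0, 0, 0], "twist": [0, 0, 0], "claw": 0.0},
    {"travel": [0, 0, 0], "twist": [0, 0, 0], "claw": 0.0},
  ],
  force=40,
)

```text
clock: 3.05
position: [0.4977, -0.0548, 0.0559]
tool_rot: [-3.141, -0.001, 1.762]
force: [-9.9, -1.0, 19.0]
grip_width: 0.0148
```

Emit:
apply_moves(
  commands=[
    {"travel": [0.008, 0, 0], "twist": [0, 0, 0], "claw": 0.0},
    {"travel": [0.02, 0, 0], "twist": [0, 0, 0], "claw": 0.0},
    {"travel": [0.034, 0, 0], "twist": [0, 0, 0], "claw": 0.0},
    {"travel": [0.048, 0, 0], "twist": [0, 0, 0], "claw": 0.0},
    {"travel": [0.062, 0, 0], "twist": [0, 0, 0], "claw": 0.0},
    {"travel": [0.076, 0, 0], "twist": [0, 0, 0], "claw": 0.0},
    {"travel": [0.09, 0, 0], "twist": [0, 0, 0], "claw": 0.0},
    {"travel": [0.104, 0, 0], "twist": [0, 0, 0], "claw": 0.0},
    {"travel": [0.114, 0, 0], "twist": [0, 0, 0], "claw": 0.0},
    {"travel": [0.12, 0, 0], "twist": [0, 0, 0], "claw": 0.0},
  ],
)

```text
clock: 4.05
position: [0.4744, 0.0634, 0.0558]
tool_rot: [-3.14, -0.001, 1.763]
force: [-11.4, -4.2, 22.1]
grip_width: 0.0151
```

```bash
python3 - <<'E'
from h import *
rel([.470,.0825,.0535],101)
f=cam("top");crop(f,215,170,180,110,4,"pics/t3.png")
E
```

```text
clock 4.05 pos [0.4744 0.0634 0.0558] F [-11.4  -4.2  22.1] w 0.0151
travel [ 0.0196 -0.0006  0.0023] twist [-0.06 -0.04  0.  ]
```

View pics/t3.png

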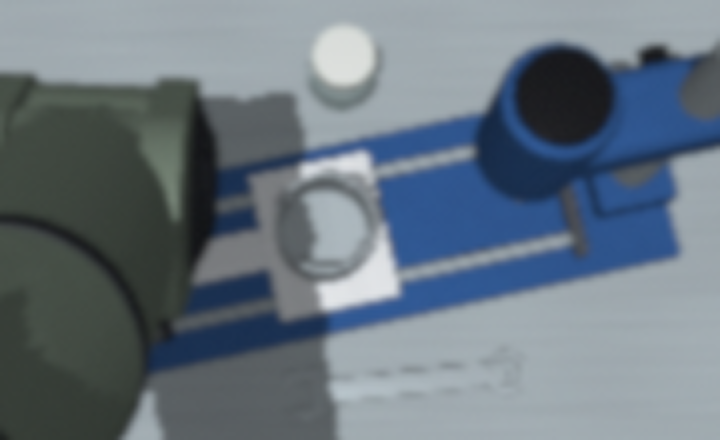

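The carriage has followed: the pot is now clear of the head. I'll continue slowly to the end stop.

Emit:
apply_moves(
  commands=[
    {"travel": [0.005, 0, 0], "twist": [0, 0, 0], "claw": 0.0},
    {"travel": [0.01, 0, 0], "twist": [0, 0, 0], "claw": 0.0},
    {"travel": [0.014, 0, 0], "twist": [0, 0, 0], "claw": 0.0},
    {"travel": [0.017, 0, 0], "twist": [0, 0, 0], "claw": 0.0},
    {"travel": [0.019, 0, 0], "twist": [0, 0, 0], "claw": 0.0},
  ],
)

```text
clock: 4.6
position: [0.4708, 0.0815, 0.0558]
tool_rot: [-3.14, -0.001, 1.762]
force: [-12.3, -4.6, 23.6]
grip_width: 0.0151
```

Emit:
apply_moves(
  commands=[
    {"travel": [0.002, 0, 0], "twist": [0, 0, 0], "claw": 0.0},
    {"travel": [0.004, 0, 0], "twist": [0, 0, 0], "claw": 0.0},
    {"travel": [0.004, 0, 0], "twist": [0, 0, 0], "claw": 0.0},
  ],
)

```text
clock: 4.9
position: [0.47, 0.0856, 0.0558]
tool_rot: [-3.14, -0.001, 1.762]
force: [-13.2, -2.7, 23.7]
grip_width: 0.0149
```

Emit:
apply_moves(
  commands=[
    {"travel": [0.002, 0, 0], "twist": [0, 0, 0], "claw": 0.0},
    {"travel": [0.004, 0, 0], "twist": [0, 0, 0], "claw": 0.0},
    {"travel": [0.004, 0, 0], "twist": [0, 0, 0], "claw": 0.0},
  ],
)

```text
clock: 5.2
position: [0.4692, 0.0895, 0.0558]
tool_rot: [-3.14, -0.001, 1.762]
force: [-12.1, -2.1, 22.7]
grip_width: 0.0153
```

Emit:
apply_moves(
  commands=[
    {"travel": [0.002, 0, 0], "twist": [0, 0, 0], "claw": 0.0},
    {"travel": [0.004, 0, 0], "twist": [0, 0, 0], "claw": 0.0},
    {"travel": [0.004, 0, 0], "twist": [0, 0, 0], "claw": 0.0},
  ],
)

```text
clock: 5.5
position: [0.4685, 0.0934, 0.0558]
tool_rot: [-3.14, -0.001, 1.762]
force: [-12.4, -2.5, 23.6]
grip_width: 0.0151
```

```bash
python3 - <<'E'
from h import *
f=cam("wrist");cv2.imwrite("pics/w4.png",f["frame"])
f=cam("top");crop(f,215,170,180,110,4,"pics/t4.png")
E
```

```text
(no output)
```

View pics/w4.png

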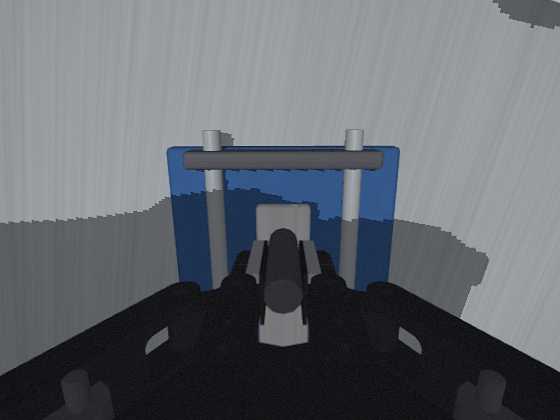

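View pics/t4.png

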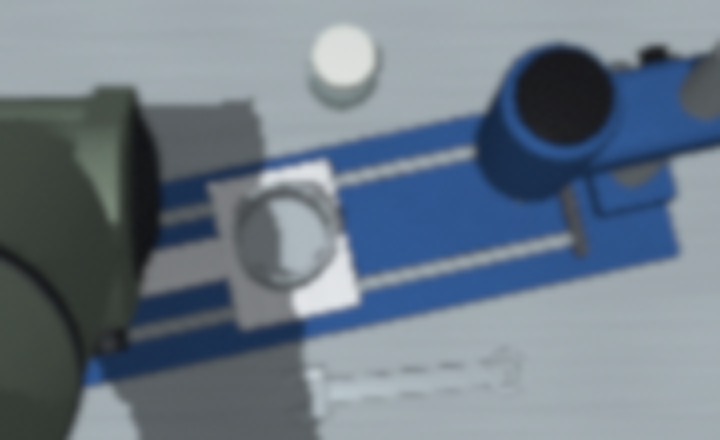

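The post is still seated in the pads, with the tongue in the same place relative to the fingers. So it has not slipped and the stop is not reached yet.

Emit:
apply_moves(
  commands=[
    {"travel": [0.002, 0, 0], "twist": [0, 0, 0], "claw": 0.0},
    {"travel": [0.004, 0, 0], "twist": [0, 0, 0], "claw": 0.0},
    {"travel": [0.006, 0, 0], "twist": [0, 0, 0], "claw": 0.0},
    {"travel": [0.006, 0, 0], "twist": [0, 0, 0], "claw": 0.0},
  ],
)

```text
clock: 6.0
position: [0.4673, 0.0993, 0.0558]
tool_rot: [-3.14, -0.001, 1.763]
force: [-13.3, -2.5, 24.5]
grip_width: 0.015
```

Emit:
apply_moves(
  commands=[
    {"travel": [0.002, 0, 0], "twist": [0, 0, 0], "claw": 0.0},
    {"travel": [0.004, 0, 0], "twist": [0, 0, 0], "claw": 0.0},
    {"travel": [0.004, 0, 0], "twist": [0, 0, 0], "claw": 0.0},
  ],
)

```text
clock: 6.3
position: [0.4665, 0.1032, 0.0558]
tool_rot: [-3.14, -0.001, 1.763]
force: [-13.2, -1.8, 23.0]
grip_width: 0.0152
```

```bash
python3 - <<'E'
from h import *
f=cam("wrist");cv2.imwrite("pics/w5.png",f["frame"])
t=cam("top");crop(t,215,170,180,110,4,"pics/t5.png")
g=lambda x,y:((x+.5)/4-.5+215,(y+.5)/4-.5+170)
print("t4 pot",onz(t,g(286,236),.093),"t3 pot",onz(t,g(326,228),.093))
for u in [(168,149),(399,149)]: print(onz(f,u,.012))
rel([.47,.08,.05],101)
E
```

```text
t4 pot [ 0.49014049 -0.03769246  0.093     ] t3 pot [ 0.49510293 -0.0658125   0.093     ]
[0.3912752  0.13871751 0.012     ]
[0.52489997 0.16493639 0.012     ]
clock 6.40 pos [0.4666 0.1032 0.0558] F [-13.3  -2.7  23.6] w 0.0145
travel [-0.0235 -0.001   0.0058] twist [-0.08 -0.05 -0.02]
```

View pics/t5.png

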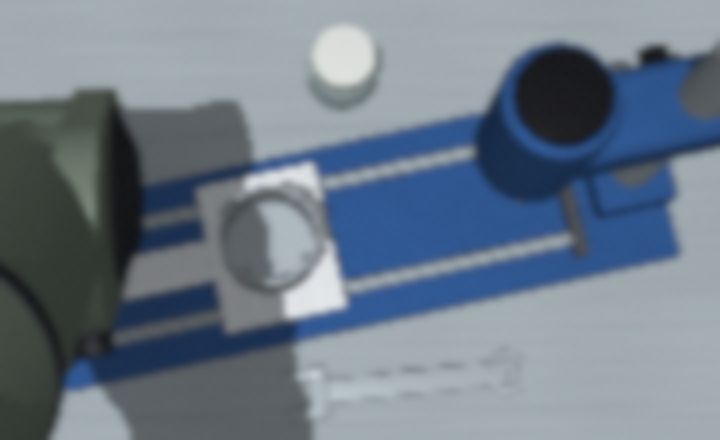

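View pics/w5.png

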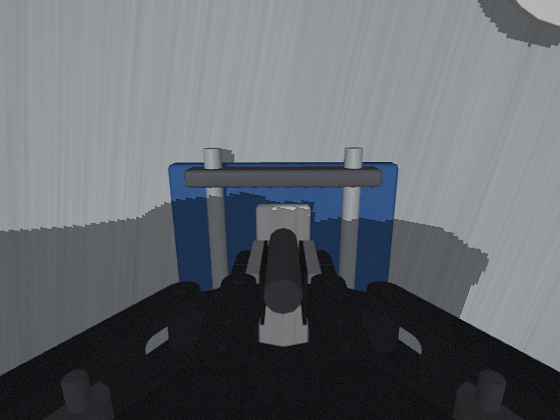

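It is still following, so I keep pulling.

Emit:
apply_moves(
  commands=[
    {"travel": [0.002, 0, 0], "twist": [0, 0, 0], "claw": 0.0},
    {"travel": [0.004, 0, 0], "twist": [0, 0, 0], "claw": 0.0},
    {"travel": [0.006, 0, 0], "twist": [0, 0, 0], "claw": 0.0},
    {"travel": [0.006, 0, 0], "twist": [0, 0, 0], "claw": 0.0},
  ],
)

```text
clock: 6.8
position: [0.4664, 0.1037, 0.0558]
tool_rot: [-3.141, 0.005, 1.757]
force: [-3.9, -39.6, 21.0]
grip_width: 0.0147
```

Emit:
apply_moves(
  commands=[
    {"travel": [0.002, 0, 0], "twist": [0, 0, 0], "claw": 0.0},
    {"travel": [0.004, 0, 0], "twist": [0, 0, 0], "claw": 0.0},
    {"travel": [0.004, 0, 0], "twist": [0, 0, 0], "claw": 0.0},
  ],
)

```text
clock: 7.1
position: [0.466, 0.1058, 0.0555]
tool_rot: [-3.141, 0.007, 1.756]
force: [1.0, -52.7, 12.4]
grip_width: 0.0151
```

The end stop is reached: force rose to 40–53 N and the position held at about y=0.1037. Releasing and lifting.

Emit:
apply_moves(
  commands=[
    {"travel": [-0.008, 0, 0], "twist": [0, 0, 0], "claw": 0.05},
    {"travel": [-0.008, 0, 0], "twist": [0, 0, 0], "claw": 0.05},
    {"travel": [-0.008, 0, 0], "twist": [0, 0, 0], "claw": 0.05},
    {"travel": [-0.008, 0, 0], "twist": [0, 0, 0], "claw": 0.05},
    {"travel": [-0.008, 0, -0.03], "twist": [0, 0, 0], "claw": 0.05},
    {"travel": [-0.008, 0, -0.07], "twist": [0, 0, 0], "claw": 0.05},
    {"travel": [-0.008, 0, -0.11], "twist": [0, 0, 0], "claw": 0.05},
    {"travel": [-0.008, 0, -0.14], "twist": [0, 0, 0], "claw": 0.05},
    {"travel": [-0.03, 0, -0.16], "twist": [0, 0, 0], "claw": 0.05},
    {"travel": [-0.03, 0, -0.16], "twist": [0, 0, 0], "claw": 0.05},
  ],
)

```text
clock: 8.1
position: [0.4728, 0.0824, 0.2172]
tool_rot: [3.137, -0.001, 1.761]
force: [0.2, 0.2, -0.4]
grip_width: 0.0502
```

```bash
python3 - <<'E'
from h import *
import pickle
rel([.4911,-.0241,.21],101)
f=cam("wrist");cv2.imwrite("pics/w6.png",f["frame"]);pickle.dump(f,open("w6.pkl","wb"))
print(proj(f,[[.4663,.1035,.092],[.4911,-.0241,.093]]))
E
```

```text
clock 8.10 pos [0.4728 0.0824 0.2172] F [ 0.2  0.2 -0.4] w 0.0502
travel [-0.1081 -0.0022  0.0071] twist [ 0.25 -0.03 -0.09]
[[278.59944173 172.52383853]
 [279.06036349 306.07675555]]
```

View pics/w6.png

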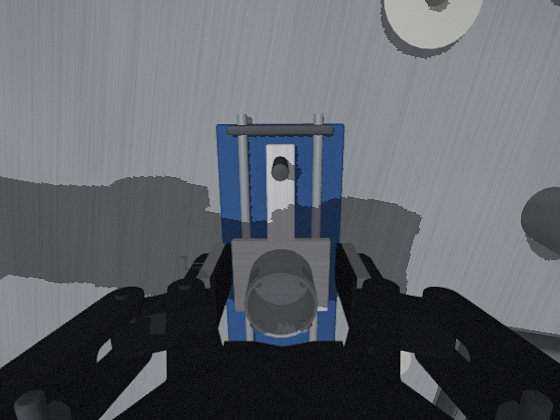

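The post is at (280,170) and the pot mouth centre near (281,305), within about 2 px of prediction. The stop bar is at row 130, and a lid shows at top right (435,10). I'll let the arm settle and take a finer look.

Emit:
apply_moves(
  commands=[
    {"travel": [0, 0, 0], "twist": [0, 0, 0], "claw": 0.07},
    {"travel": [0, 0, 0], "twist": [0, 0, 0], "claw": 0.07},
  ],
)

```text
clock: 8.35
position: [0.471, 0.0842, 0.2138]
tool_rot: [-3.14, 0.0, 1.763]
force: [0.2, 0.1, 0.4]
grip_width: 0.0699
```

```bash
python3 - <<'E'
from h import *
import pickle
f=cam("wrist");pickle.dump(f,open("w6.pkl","wb"))
print(bot.observe()["tool_rot"])
q=proj(f,[[.4663,.1035,.092],[.4911,-.0241,.093]]);print(q)
a=np.linspace(0,2*np.pi,100);g=f["frame"].copy()
c=np.array([.4911,-.0241,.093])
for r,col in((.036,(0,0,255)),(.0325,(0,255,0))):
  P=proj(f,c+r*np.c_[np.cos(a),np.sin(a),0*a])
  print(P.min(0),P.max(0))
crop(f,230,150,110,190,3.1,"pics/w7.png")
rel([.4425,.313,.16],101)
E
```

```text
[-3.14020457e+00  1.97491504e-04  1.76331365e+00]
[[281.16214798 175.46298866]
 [281.0396457  309.85386263]]
[243.48054917 275.91923154] [318.59801439 341.60374582]
[247.13353625 279.31909893] [314.94108648 338.60773189]
clock 8.40 pos [0.471  0.0841 0.2138] F [ 0.1 -0.8 -0.8] w 0.0697
travel [0.2302 0.0159 0.0537] twist [-0.08  0.01  0.03]
```

View pics/w7.png

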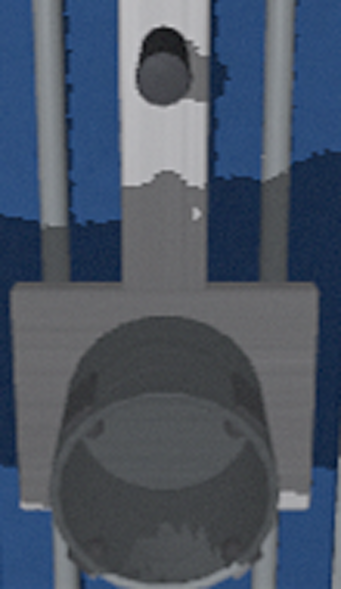

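The pot and post both sit about 2 px (1.7 mm) to tool +y of where the grasp pose puts them, which is within calibration. Next I hover near the lid.

Emit:
apply_moves(
  commands=[
    {"travel": [0.045, 0.004, 0.01], "twist": [0, 0, 0], "claw": 0.07},
    {"travel": [0.09, 0.008, 0.02], "twist": [0, 0, 0], "claw": 0.07},
    {"travel": [0.135, 0.012, 0.03], "twist": [0, 0, 0], "claw": 0.07},
    {"travel": [0.175, 0.016, 0.04], "twist": [0, 0, 0], "claw": 0.07},
    {"travel": [0.19, 0.016, 0.05], "twist": [0, 0, 0], "claw": 0.07},
    {"travel": [0.19, 0.016, 0.05], "twist": [0, 0, 0], "claw": 0.07},
    {"travel": [0.19, 0.016, 0.05], "twist": [0, 0, 0], "claw": 0.07},
  ],
)

```text
clock: 9.1
position: [0.4509, 0.2722, 0.1641]
tool_rot: [-3.141, 0.001, 1.762]
force: [0.8, -1.1, 1.0]
grip_width: 0.0701
```

```bash
python3 - <<'E'
from h import *
import pickle
f=cam("wrist");cv2.imwrite("pics/w8.png",f["frame"]);pickle.dump(f,open("w8.pkl","wb"))
print(proj(f,[[.4425,.313,.05],[.4425,.313,.024]]))
t=cam("top");s=cam("side");pickle.dump((t,s),open("f8.pkl","wb"))
crop(t,215,170,140,110,5,"pics/t8.png");crop(s,205,180,120,110,5,"pics/s8.png")
rel([.4425,.313,.027],101)
E
```

```text
[[281.59957089 150.39778961]
 [281.76892674 147.57933773]]
clock 9.25 pos [0.4515 0.2719 0.1649] F [ 0.3 -0.1  0.2] w 0.07
travel [ 0.042  -0.0011  0.1379] twist [ 0.02  0.01 -0.12]
```

View pics/w8.png

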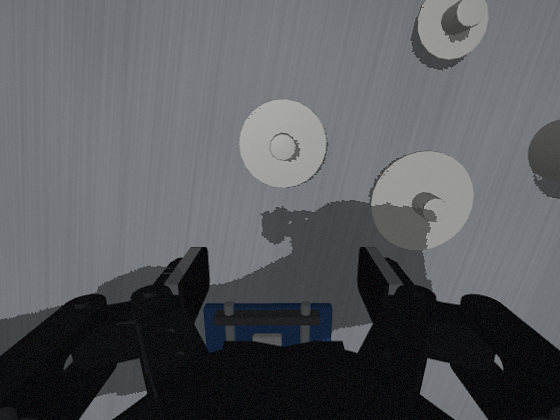

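View pics/t8.png

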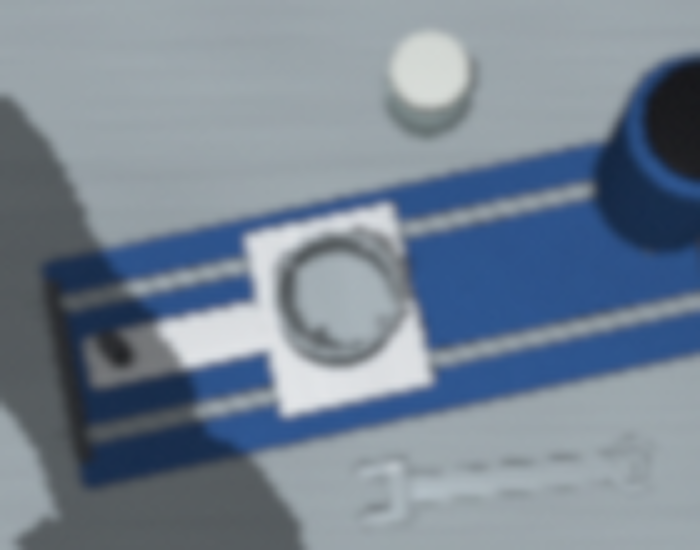

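View pics/s8.png

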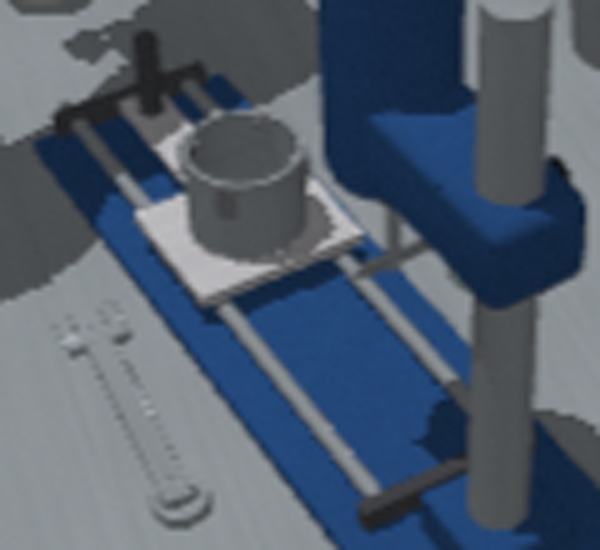

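The wrist view shows the fitting lid at (283,143), with its knob top at (284,147). The big lid is at (422,200) and the small one at (452,22). Top and side views show the tongue against the end bar, so the carriage is fully out.

```bash
python3 - <<'E'
from h import *
import pickle
f=pickle.load(open("w8.pkl","rb"));t,s=pickle.load(open("f8.pkl","rb"))
a=onz(f,(283.5,143),.024);b=onz(f,(284,147),.05);print(a,b,"diam",np.linalg.norm(onz(f,(240,143),.024)-onz(f,(327,143),.024)))
g=lambda x,y:((x+.5)/5-.5+215,(y+.5)/5-.5+170)
h=lambda x,y:((x+.5)/5-.5+205,(y+.5)/5-.5+180)
print("pot top",onz(t,g(336,298),.093),"side",onz(s,h(243,149),.093))
m=(a+b)/2
rel([m[0],m[1],.027],101)
E
```

```text
[0.44323888 0.31723653 0.024     ] [0.44388343 0.31604313 0.05      ] diam 0.07716765550534727
pot top [ 0.48881601 -0.02556284  0.093     ] side [ 0.49068081 -0.02645585  0.093     ]
clock 9.25 pos [0.4515 0.2719 0.1649] F [ 0.3 -0.1  0.2] w 0.07
travel [0.0454 0.0006 0.1379] twist [ 0.02  0.01 -0.12]
```

Emit:
apply_moves(
  commands=[
    {"travel": [0.035, 0, 0.02], "twist": [0, 0, 0], "claw": 0.06},
    {"travel": [0.045, 0, 0.05], "twist": [0, 0, 0], "claw": 0.06},
    {"travel": [0.045, 0, 0.085], "twist": [0, 0, 0], "claw": 0.06},
    {"travel": [0.045, 0, 0.11], "twist": [0, 0, 0], "claw": 0.06},
    {"travel": [0.045, 0, 0.115], "twist": [0, 0, 0], "claw": 0.06},
    {"travel": [0.045, 0, 0.115], "twist": [0, 0, 0], "claw": 0.06},
  ],
)

```text
clock: 9.85
position: [0.4428, 0.3165, 0.0498]
tool_rot: [-3.141, 0.001, 1.761]
force: [-0.4, -0.3, 1.3]
grip_width: 0.0599
```

```bash
python3 - <<'E'
from h import *
import pickle
rel([.4433,.316,.027],101)
f=cam("wrist");cv2.imwrite("pics/w9.png",f["frame"]);pickle.dump(f,open("w9.pkl","wb"))
print(proj(f,[[.4433,.316,.05],[.4433,.316,.024]]))
E
```

```text
clock 9.85 pos [0.4428 0.3165 0.0498] F [-0.4 -0.3  1.3] w 0.0599
travel [-0.0006  0.0004  0.0228] twist [-0.02  0.03 -0.09]
[[281.91701734 259.03951523]
 [282.10856164 239.58344532]]
```

View pics/w9.png

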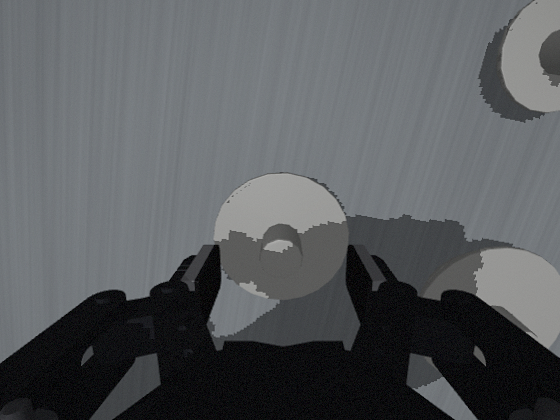

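The plate centre is at about (282,236), about 3 px beyond prediction, so I add 1.5 mm in +x, go down and grip.

Emit:
apply_moves(
  commands=[
    {"travel": [0.0015, 0, 0.01], "twist": [0, 0, 0], "claw": 0.06},
    {"travel": [0.0015, 0, 0.018], "twist": [0, 0, 0], "claw": 0.06},
    {"travel": [0.0015, 0, 0.0225], "twist": [0, 0, 0], "claw": 0.05},
    {"travel": [0.0015, 0, 0.0225], "twist": [0, 0, 0], "claw": 0.0},
    {"travel": [0.0015, 0, 0.0225], "twist": [0, 0, 0], "claw": 0.0},
    {"travel": [0.0015, 0, 0.0225], "twist": [0, 0, 0], "claw": 0.0},
    {"travel": [0.0015, 0, 0.0225], "twist": [0, 0, 0], "claw": 0.0},
    {"travel": [0.0015, 0, 0.0225], "twist": [0, 0, 0], "claw": 0.0},
    {"travel": [0.0015, 0, 0.0225], "twist": [0, 0, 0], "claw": 0.0},
    {"travel": [0.0015, 0, 0.0225], "twist": [0, 0, 0], "claw": 0.0},
  ],
  force=70,
)

```text
clock: 10.9
position: [0.4423, 0.3188, 0.0273]
tool_rot: [3.141, -0.0, 1.762]
force: [-0.9, -1.1, 6.0]
grip_width: 0.0197
```

```bash
python3 - <<'E'
from h import *
rel([.4433,.316,.027],101);print(bot.observe()["tool_rot"])
f=cam("wrist");cv2.imwrite("pics/w10.png",f["frame"])
E
```

```text
clock 10.90 pos [0.4423 0.3188 0.0273] F [-0.9 -1.1  6. ] w 0.0197
travel [-0.003   0.0005  0.0003] twist [ 0.02 -0.01 -0.02]
[ 3.14130602e+00 -1.37618609e-04  1.76240582e+00]
```

View pics/w10.png

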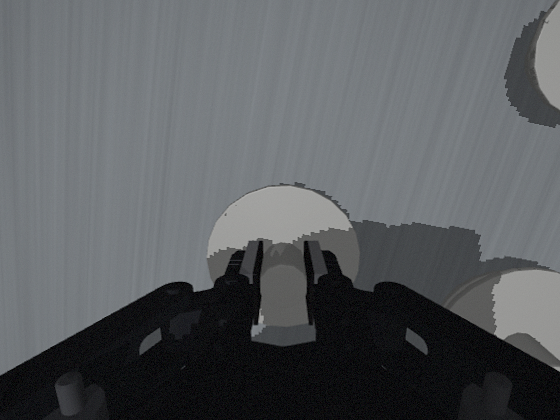

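Emit:
apply_moves(
  commands=[
    {"travel": [0, 0, -0.02], "twist": [0, 0, 0], "claw": 0.0},
    {"travel": [0, 0, -0.06], "twist": [0, 0, 0], "claw": 0.0},
    {"travel": [0, 0, -0.1], "twist": [0, 0, 0], "claw": 0.0},
    {"travel": [0, 0, -0.14], "twist": [0, 0, 0], "claw": 0.0},
    {"travel": [0, 0, -0.165], "twist": [0, 0, 0], "claw": 0.0},
    {"travel": [0, 0, -0.165], "twist": [0, 0, 0], "claw": 0.0},
    {"travel": [0, 0, -0.165], "twist": [0, 0, 0], "claw": 0.0},
  ],
)

```text
clock: 11.65
position: [0.442, 0.319, 0.192]
tool_rot: [3.141, -0.001, 1.763]
force: [0.7, -0.2, -1.7]
grip_width: 0.0199
```

```bash
python3 - <<'E'
from h import *
import pickle
rel([.491,-.025,.19],101);s0=bot.observe();print(s0["tool_rot"])
f=cam("wrist");cv2.imwrite("pics/w11.png",f["frame"]);pickle.dump((s0,f),open("w11.pkl","wb"))
E
```

```text
clock 11.65 pos [0.442 0.319 0.192] F [ 0.7 -0.2 -1.7] w 0.0199
travel [-0.347  -0.0175  0.0019] twist [ 0.02 -0.03  0.  ]
[ 3.14130029e+00 -5.19184695e-04  1.76280871e+00]
```

View pics/w11.png

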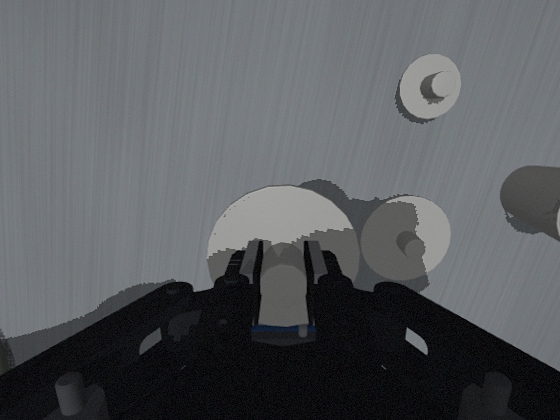

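The lid is held level, with its plate spanning columns 208–359 and its far edge at row 185. The other lids are undisturbed. I'll work out its centre in tool coordinates and compare it with the pot's from the same camera.

```bash
python3 - <<'E'
from h import *
import pickle
from scipy.optimize import least_squares
s0,f=pickle.load(open("w11.pkl","rb"));T=tool(s0)
w6=pickle.load(open("w6.pkl","rb"))
a=np.linspace(0,2*np.pi,721)
def ext(fr,Tt,c,r):
    P=np.c_[c[0]+r*np.cos(a),c[1]+r*np.sin(a),c[2]+0*a];P=P@Tt[:3,:3].T+Tt[:3,3]
    q=proj(fr,P);return q[:,0].min(),q[:,0].max(),q[:,1].min(),q[:,1].max()
r=least_squares(lambda p:np.array(ext(f,T,[p[0],p[1],.0033],.039))[:3]-[208,359,185],[0,0])
print("lid in tool xy",r.x,r.fun)
# pot in w6 frame: use tool pose recorded via P and calibration
T6=w6["P"]@np.linalg.inv(f["tool_from_camera"]);print(T6[:3,3])
z=T6[2,3]-.093
r2=least_squares(lambda p:np.array(ext(w6,T6,[p[0],p[1],z],.036))-[246,320,276.3,340.5],[-.1,0])
pt=T6@np.r_[r2.x,z,1];print("pot in tool",r2.x,r2.fun,"world",pt)
# post
q=onz(w6,(283.1,175),.092);print("post",q, "pot via post", q[:2]-.13*np.array([np.cos(np.radians(101)),np.sin(np.radians(101))]))
L=T6[:3,:3]@np.r_[r.x,0]
print("TCP target so lid over pot",pt[:2]-L[:2])
g=pt[:2]-L[:2]
rel([g[0],g[1],.19],101)
E
```

```text
lid in tool xy [-0.00313644  0.0011719 ] [-1.49672504  1.49564446  0.18696391]
[0.47099314 0.08418202 0.21379429]
pot in tool [-0.10978654  0.00105562] [-0.57949019  0.57932407 -0.6970657   0.842131  ] world [ 0.49287832 -0.02341633  0.09300897  1.        ]
post [0.46784227 0.10421033 0.092     ] pot via post [ 0.49264744 -0.0234012 ]
TCP target so lid over pot [ 0.49112794 -0.02056208]
clock 11.70 pos [0.4417 0.3187 0.1914] F [-0.5  0.4 -2.2] w 0.0203
travel [-0.3425 -0.0162  0.0015] twist [-0.05  0.02 -0.  ]
```

Emit:
apply_moves(
  commands=[
    {"travel": [-0.03, -0.001, 0], "twist": [0, 0, 0], "claw": 0.0},
    {"travel": [-0.07, -0.003, 0], "twist": [0, 0, 0], "claw": 0.0},
    {"travel": [-0.11, -0.005, 0], "twist": [0, 0, 0], "claw": 0.0},
    {"travel": [-0.15, -0.007, 0], "twist": [0, 0, 0], "claw": 0.0},
    {"travel": [-0.19, -0.009, 0], "twist": [0, 0, 0], "claw": 0.0},
    {"travel": [-0.23, -0.011, 0], "twist": [0, 0, 0], "claw": 0.0},
    {"travel": [-0.27, -0.013, 0], "twist": [0, 0, 0], "claw": 0.0},
    {"travel": [-0.305, -0.0145, 0], "twist": [0, 0, 0], "claw": 0.0},
    {"travel": [-0.33, -0.016, 0], "twist": [0, 0, 0], "claw": 0.0},
    {"travel": [-0.3425, -0.0162, 0.001], "twist": [0, 0, 0], "claw": 0.0},
  ],
)

```text
clock: 12.7
position: [0.491, -0.0229, 0.1901]
tool_rot: [-3.14, 0.001, 1.76]
force: [0.2, 1.2, -0.9]
grip_width: 0.0201
```

Emit:
apply_moves(
  commands=[
    {"travel": [0, 0, 0.02], "twist": [0, 0, 0], "claw": 0.0},
    {"travel": [0, 0, 0.04], "twist": [0, 0, 0], "claw": 0.0},
    {"travel": [0, 0, 0.05], "twist": [0, 0, 0], "claw": 0.0},
    {"travel": [0, 0, 0.05], "twist": [0, 0, 0], "claw": 0.0},
  ],
)

```text
clock: 13.1
position: [0.4906, -0.0202, 0.1396]
tool_rot: [-3.139, -0.0, 1.763]
force: [-0.1, 1.2, -0.1]
grip_width: 0.0195
```

```bash
python3 - <<'E'
from h import *
rel([.4911,-.0206,.12],101)
f=cam("wrist");cv2.imwrite("pics/w12.png",f["frame"])
t=cam("top");s=cam("side");crop(t,215,170,140,110,5,"pics/t12.png");crop(s,205,140,120,110,5,"pics/s12.png")
E
```

```text
clock 13.10 pos [ 0.4906 -0.0202  0.1396] F [-0.1  1.2 -0.1] w 0.0195
travel [-0.0005  0.0005  0.0196] twist [-0.18 -0.01  0.01]
```

View pics/w12.png

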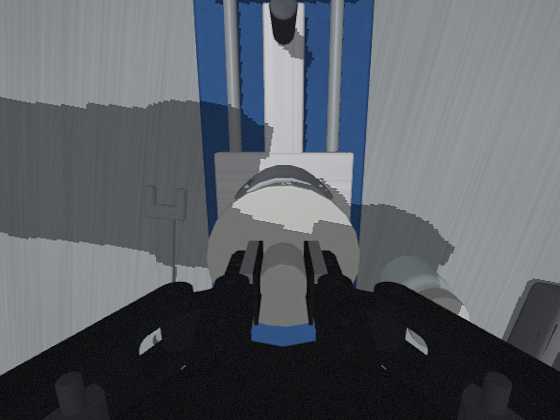

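View pics/s12.png

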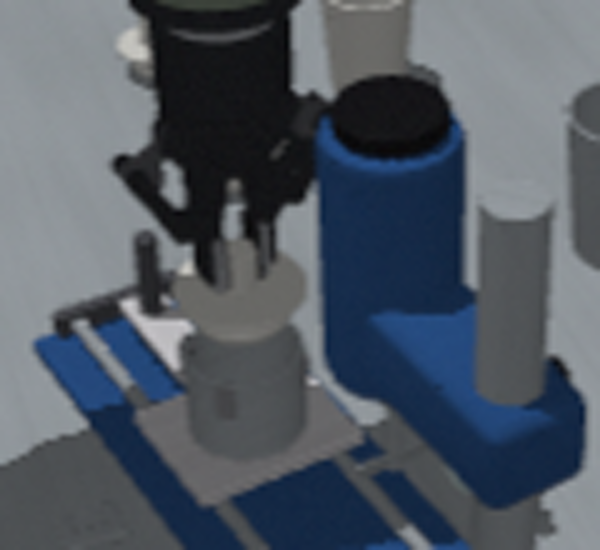

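```bash
python3 - <<'E'
from h import *
import pickle
s0,f=pickle.load(open("w11.pkl","rb"))
T=np.eye(4);f["P"]=f["tool_from_camera"]
a=np.linspace(0,2*np.pi,721)
for r,z in((.036,.0466),(.0325,.0466),(.039,.0033)):
  q=proj(f,np.c_[-.0031+r*np.cos(a),.0012+r*np.sin(a),z+0*a]);print(r,q.min(0),q.max(0))
w=cv2.imread("pics/w12.png");cv2.imwrite("pics/w12c.png",cv2.resize(w[140:270,200:370],None,fx=4,fy=4,interpolation=cv2.INTER_CUBIC))
E
```

```text
0.036 [227.17504698 175.59315554] [339.76973294 281.86108527]
0.0325 [232.65285636 181.24186188] [334.29047045 277.14710676]
0.039 [206.55420268 185.11170712] [360.55601609 326.73798096]
```

View pics/w12c.png

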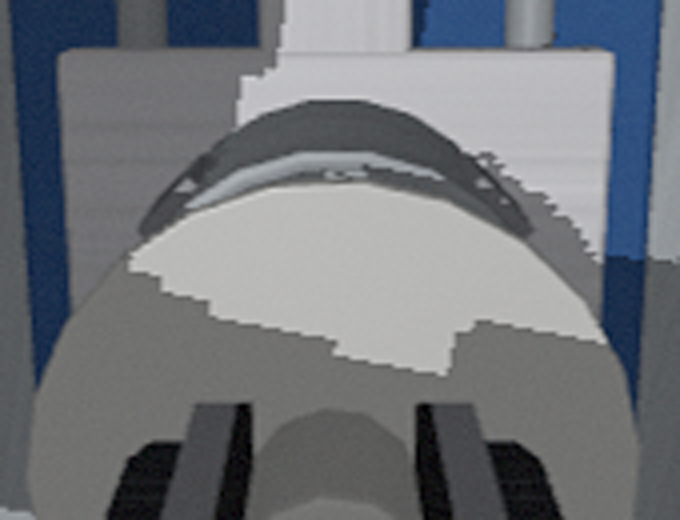

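The rim centre is within about 1 mm of the lid centre in the image: rim far edge at row 178 and lid edge at row 186. I shift -1 mm in tool x and lower.

Emit:
apply_moves(
  commands=[
    {"travel": [-0.001, 0, 0.008], "twist": [0, 0, 0], "claw": 0.0},
    {"travel": [-0.001, 0, 0.014], "twist": [0, 0, 0], "claw": 0.0},
    {"travel": [-0.001, 0, 0.02], "twist": [0, 0, 0], "claw": 0.0},
    {"travel": [-0.001, 0, 0.022], "twist": [0, 0, 0], "claw": 0.0},
    {"travel": [-0.001, 0, 0.022], "twist": [0, 0, 0], "claw": 0.0},
  ],
)

```text
clock: 13.75
position: [0.4915, -0.0216, 0.1187]
tool_rot: [-3.141, -0.0, 1.762]
force: [0.2, -0.7, -1.6]
grip_width: 0.0193
```

Emit:
apply_moves(
  commands=[
    {"travel": [0, 0, 0.002], "twist": [0, 0, 0], "claw": 0.0},
    {"travel": [0, 0, 0.004], "twist": [0, 0, 0], "claw": 0.0},
    {"travel": [0, 0, 0.004], "twist": [0, 0, 0], "claw": 0.0},
  ],
)

```text
clock: 14.05
position: [0.4915, -0.0214, 0.1149]
tool_rot: [-3.141, -0.0, 1.763]
force: [-0.2, 0.7, -1.4]
grip_width: 0.0196
```

The plug is inside the mouth with no side force. Now I press gradually.

Emit:
apply_moves(
  commands=[
    {"travel": [0, 0, 0.001], "twist": [0, 0, 0], "claw": 0.0},
    {"travel": [0, 0, 0.002], "twist": [0, 0, 0], "claw": 0.0},
    {"travel": [0, 0, 0.002], "twist": [0, 0, 0], "claw": 0.0},
  ],
  force=90,
)

```text
clock: 14.35
position: [0.4917, -0.0214, 0.1131]
tool_rot: [3.142, -0.0, 1.763]
force: [-2.9, 1.7, 3.6]
grip_width: 0.019
```

Emit:
apply_moves(
  commands=[
    {"travel": [0, 0, 0.001], "twist": [0, 0, 0], "claw": 0.0},
    {"travel": [0, 0, 0.002], "twist": [0, 0, 0], "claw": 0.0},
    {"travel": [0, 0, 0.002], "twist": [0, 0, 0], "claw": 0.0},
  ],
)

```text
clock: 14.65
position: [0.492, -0.0215, 0.1112]
tool_rot: [3.141, 0.0, 1.762]
force: [0.0, 0.3, 1.5]
grip_width: 0.0187
```

Emit:
apply_moves(
  commands=[
    {"travel": [0, 0, 0.001], "twist": [0, 0, 0], "claw": 0.0},
    {"travel": [0, 0, 0.002], "twist": [0, 0, 0], "claw": 0.0},
    {"travel": [0, 0, 0.002], "twist": [0, 0, 0], "claw": 0.0},
  ],
)

```text
clock: 14.95
position: [0.4918, -0.0215, 0.109]
tool_rot: [3.141, 0.0, 1.763]
force: [0.5, 0.0, -5.3]
grip_width: 0.0193
```

Emit:
apply_moves(
  commands=[
    {"travel": [0, 0, 0.002], "twist": [0, 0, 0], "claw": 0.0},
    {"travel": [0, 0, 0.004], "twist": [0, 0, 0], "claw": 0.0},
    {"travel": [0, 0, 0.004], "twist": [0, 0, 0], "claw": 0.0},
  ],
)

```text
clock: 15.25
position: [0.4912, -0.0215, 0.1045]
tool_rot: [-3.14, -0.0, 1.762]
force: [0.4, 1.5, -9.9]
grip_width: 0.0194
```

Emit:
apply_moves(
  commands=[
    {"travel": [0, 0, 0.002], "twist": [0, 0, 0], "claw": 0.0},
    {"travel": [0, 0, 0.004], "twist": [0, 0, 0], "claw": 0.0},
    {"travel": [0, 0, 0.004], "twist": [0, 0, 0], "claw": 0.0},
  ],
)

```text
clock: 15.55
position: [0.4916, -0.0215, 0.1008]
tool_rot: [-3.141, 0.0, 1.762]
force: [-1.1, 1.4, -1.4]
grip_width: 0.0196
```

Emit:
apply_moves(
  commands=[
    {"travel": [0, 0, 0.001], "twist": [0, 0, 0], "claw": 0.0},
    {"travel": [0, 0, 0.002], "twist": [0, 0, 0], "claw": 0.0},
    {"travel": [0, 0, 0.002], "twist": [0, 0, 0], "claw": 0.0},
  ],
)

```text
clock: 15.85
position: [0.4918, -0.0218, 0.1002]
tool_rot: [3.141, -0.0, 1.762]
force: [-10.5, -1.0, 30.6]
grip_width: 0.0191
```

Emit:
apply_moves(
  commands=[
    {"travel": [0, 0, 0.001], "twist": [0, 0, 0], "claw": 0.0},
    {"travel": [0, 0, 0.002], "twist": [0, 0, 0], "claw": 0.0},
    {"travel": [0, 0, 0.002], "twist": [0, 0, 0], "claw": 0.0},
  ],
)

```text
clock: 16.15
position: [0.492, -0.0225, 0.0999]
tool_rot: [3.14, -0.001, 1.761]
force: [-24.4, -3.3, 80.1]
grip_width: 0.0196
```

The lid bottomed: TCP 0.0999, against the predicted 0.100. The downward force rose steeply to 80 N, more than intended but under the 120 N limit. I'll hold and check.

Emit:
apply_moves(
  commands=[
    {"travel": [0, 0, 0], "twist": [0, 0, 0], "claw": 0.0},
    {"travel": [0, 0, 0], "twist": [0, 0, 0], "claw": 0.0},
    {"travel": [0, 0, 0], "twist": [0, 0, 0], "claw": 0.0},
  ],
)

```text
clock: 16.45
position: [0.492, -0.0225, 0.0999]
tool_rot: [3.139, -0.001, 1.761]
force: [-22.4, -2.5, 80.2]
grip_width: 0.0194
```

```bash
python3 - <<'E'
from h import *
print(bot.observe()["force"])
f=cam("wrist");cv2.imwrite("pics/w13.png",f["frame"])
s=cam("side");crop(s,205,140,120,110,5,"pics/s13.png")
t=cam("top");cv2.imwrite("pics/t13.png",t["frame"])
print(bot.observe()["force"],bot.observe()["position"])
E
```

```text
[-22.4069666   -2.49035406  80.17046857]
[-22.0378949   -2.94448958  80.57564674] [ 0.49205741 -0.02244122  0.09990965]
```

View pics/w13.png

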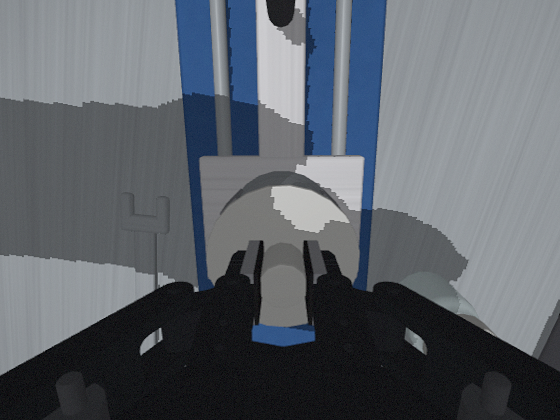

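View pics/s13.png

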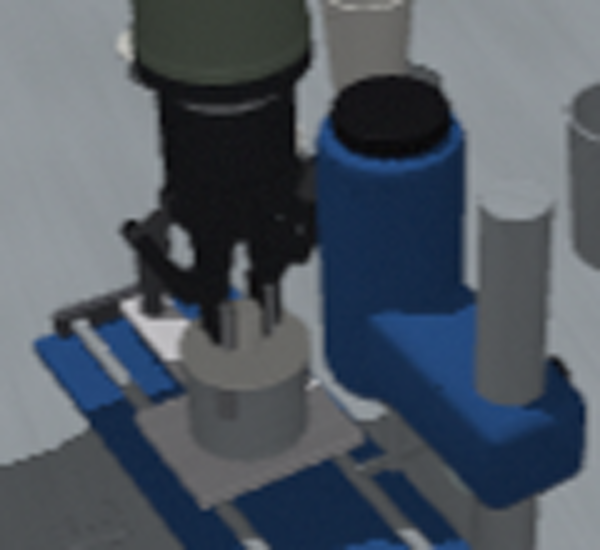

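View pics/t13.png

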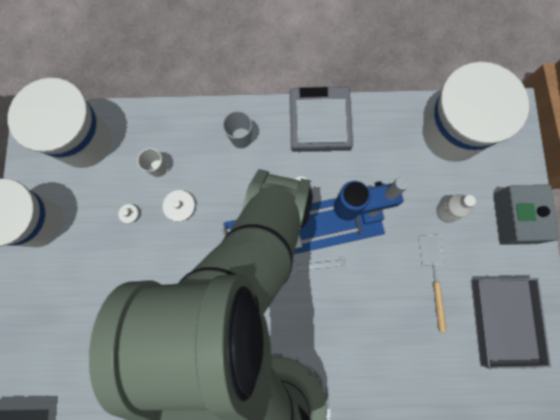

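The lid sits flush on the rim in the side and wrist views. The carriage tongue is still at the end bar, the other objects are unmoved, and the force is steady. Handing in.

```bash
python3 -c "
from workcell import bot
print(bot.job_done())"
```

```text
the job is handed in; nothing more can be done
None
```

The carriage is pulled out to its end stop, the fitting lid is pressed home on the pot, and I handed in still gripping and pressing. The clock read about 16.6 s.

**Carriage:** I gripped the post and pulled until the stop pushed back, at first with about 40 N and finally about 53 N. The later pictures show the tongue at the end bar.

**Lid:** I identified it by its measured plate, 77–80 mm against the stated 78 mm. It went into the mouth with almost no side force. The catches pulled it down with up to about 10 N, and it stopped at tool height 0.0999 m against the expected 0.100 m.

**Last checks:**
- **Seating:** side and wrist pictures show the plate flush on the rim.
- **Other things:** the two other lids, tin, cup, spatula and bottle are where they were in the top picture. The arm hid part of the wrench and jar there; the wrist picture shows both beside the stand.

**What disagreed or went less well:**
- **Final press:** it was harder than I meant, a steady 80 N down with about 22 N sideways. I left it because the task said not to back off. It is below the 120 N wrist limit, and only the fingers were in contact with the lid.
- **Snap peak:** the 8 to 14 N peak never showed in a reading. The highest upward reading before the catches drew the lid in was 3.6 N, probably because it fell between readings.
- **Stop position:** my first picture-based estimate of the end stop was about 21 mm short, so I relied on contact and pictures instead.

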